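# Load a brass coupon under a spring clip

### The job

Without picking anything up, press the spring clip's long thumb plate down with one fingertip to raise its nose, and while holding it down push the brass coupon along its lane with the other fingertip, under the nose and fully home against the stop. Only then let the clip go, so that its nose clamps the coupon, and move clear; leave everything else on the bench alone.

Things in the scene. Friction and masses are not known exactly. Their poses are not given: they have to be found in the camera images.
- fixture: Bench fixture fixed to the table: dark steel base 185 x 140 x 8 mm with a raised bed along its -y side. Origin on the table below the clip's pivot; x runs along the bed's lane towards the stop, z up. In this frame (mm): base x -130 to 56, y -72 to 68; bed top z 20, x -125 to 45. The clip's barrel (radius 4.5) lies along x at y 0, z 30, between two ears 14 wide, tops z 36, at x -114 and 34.
- lane_end (a point): Point on the bed's top (height 20 mm), on the lane's centre line, at the face of the stop; fixture x 40, y -36, z 20; axes as the fixture. The lane, 48 mm wide, runs back from here 165 mm between two aluminium rails 4 mm thick, 5 mm high above the bed; the stop is 6 mm high; the rear end is open.
- coupon: Flat brass coupon 60 (x) x 44 (y) x 8 (z) mm, 0.12 to 0.24 kg, lying in the lane short of the clip's nose, long side along the lane. Origin at the centre of its underside. Home, against the stop, its origin is 30 mm before lane_end (fixture x 10, y -36, z 20).
- clip (a joint): Spring clip, a steel rocker about the barrel, in rad. 0 at rest, nose 2 mm above the bed; grows as the thumb plate is pressed down and the nose rises; stops at 0.42. At 0.30 the thumb plate is level and the nose 13 mm above the bed. The nose rests on the 8 mm coupon at 0.17. Pressing 36 mm from the axis takes about 2 N to start, 4.5 N at 0.30; it springs back when let go.
- nose (a point): Underside of the clip's nose, at its middle. The nose is 14 mm long along the lane (fixture x 8 to 22), 8 mm wide, over the lane's centre line (y -36). Lowered, it blocks the coupon.
- thumb_plate (a point): Centre of the top face of the clip's thumb plate, a flat steel plate 102 mm (fixture x -108 to -6) by 44 mm (y 14 to 58 when level), across the barrel from the lane. At rest it slopes up away from the barrel at 0.30 rad (outer edge about z 40 mm). Level, its top is at fixture z 23, 3 mm above the bed, so a second fingertip at the same height stands behind the coupon in the lane.
- pen: Bystander, leave it alone: slim fountain pen lying along the fixture's x, 135 x 12 x 12 mm. Origin at the centre of its underside.
- nib_jar: Bystander, leave it alone: small closed glass jar with steel cap, 42 mm across, 45 mm tall. Origin at the centre of its underside.
- wax_case: Bystander, leave it alone: yellow plastic case, 37 x 37 x 49 mm. Origin at the centre of its underside.
- disc: Bystander, leave it alone: loose round brass disc, 38 mm across, 10 mm thick. Origin at the centre of its underside.
- ink_bottle: Bystander, leave it alone: amber bottle, 36 mm across, 80 mm tall. Origin at the centre of its underside.
- blower: Bystander, leave it alone: grey rubber blower bulb, 62 mm across, 115 mm tall. Origin at the centre of its underside.
- loupe: Bystander, leave it alone: black eye loupe, 38 mm across, 40 mm tall. Origin at the centre of its underside.
- driver: Bystander, leave it alone: screwdriver lying flat, about 160 mm long.
There are look-alikes about, which are no part of the job. What is shaped like the coupon but black or pink is not meant.

How it is judged (in metres and radians):
On the way, in this order (a step that is already met when the one before it is completed fails the run):
1. the clip is held open while the coupon is still short of its nose (value of joint clip above 0.19 rad and x of coupon in the frame of fixture below -0.019 m), for 0.1 s.
2. the coupon is home against the stop with the clip still held open (value of joint clip above 0.19 rad and x of coupon in the frame of fixture between 0.006 and 0.014 m and y of coupon in the frame of fixture between -0.042 and -0.03 m and z of coupon in the frame of fixture below 0.0225 m and angle between the x axis of coupon and the x axis of fixture, either way round below 0.1 rad), for 0.1 s.
At the end, for the whole second after the job is handed in: The coupon lies flat in the lane within 4 mm of the stop, and the released clip's nose rests on it (clip at 0.13 to 0.188 rad), at rest (x of coupon in the frame of fixture between 0.006 and 0.014 m and y of coupon in the frame of fixture between -0.042 and -0.03 m and z of coupon in the frame of fixture below 0.0225 m and angle between the x axis of coupon and the x axis of fixture, either way round below 0.1 rad and value of joint clip between 0.13 and 0.188 rad and linear speed of coupon below 0.01 m/s and velocity of joint clip below 0.05 rad/s); the robot touches nothing.
It fails at once if the coupon is lifted or tipped up off the bed (z of coupon in the frame of fixture above 0.026 m or angle between coupon's own z axis and vertical above 0.15 rad).
It fails at once if the clip is let down on the coupon before it is home (value of joint clip below 0.18 rad and x of coupon in the frame of fixture between -0.017 and 0.005 m).
It fails at once if a bystander is moved by more than 15 mm (distance of any of pen, nib_jar, wax_case, disc, ink_bottle, blower, loupe, driver from where it was at the start of the episode above 0.015 m).
It also fails if it takes over 35 s, if anything falls off the work surface, if the arm or the gripper's body presses on something with over 40 N, if the wrist force passes 120 N, or if a joint passes its speed limit or range.

### The arm

A 6-joint arm with a two-finger parallel gripper is mounted at the origin on the work surface. World frame = base frame: x ahead of the robot, y to its left, z up, the work surface at z = 0. Lengths are in m, angles in degrees, forces in N, time in s.
With the tool pointing down it reaches from about 0.3 to 0.75 m from the base axis. Payload 8.5 kg.
Tool frame: the origin (TCP) lies between the finger pads; the fingertips stand ahead of it and the grasp point (between the pads) lies 8 mm behind it (env.tcp_to_tips is the z of the fingertips in the tool frame, in m); z points along the fingers, x is the direction in which the jaws open and shut, and the axes are right-handed (so a half turn about z gives the same grasp; the last joint's range is limited). The gripper opens to 85 mm and grips with 20 to 120 N. Pads are 22 mm wide; open, the fingers measure 114 mm over their backs; the gripper's body (76 mm by 85 mm) begins 54 mm behind the grasp point. The pads swing forward as they close: fully open they stand 13 mm farther back than shut.
Start: joints at [57.794, 21.807, 74.336, -0, 83.858, -12.336], TCP at [0.187, 0.517, 0.242] pointing down, gripper open.
Joint ranges: [-178.18, 178.18], [-50.72, 133.34], [12.68, 142.11], [-81.47, 261.47], [9.98, 163.14], [-165.26, 165.26]. Speed limits (degrees/s): [136.94, 136.94, 180, 180, 180, 180].

### API

Orientations are given as a 3x3 rotation matrix whose columns are the frame's x, y, z axes.
In Python, from rig import observe, viewer, env gives the robot as it stands.
- The arm moves only by the tool jog_arm, never from a script. Its arguments are lists of equal length, an entry for each row: "dr": the turn, a rotation vector about the tool's x, y, z in rad, a list of three; "slide": the shift along the tool's x, y, z in m, a list of three; "gripper": the opening, from -1 (shut) to 1 (fully open), so that 0 is half open. In form: {"dr": [[rx, ry, rz], ...], "slide": [[dx, dy, dz], ...], "gripper": [gripper, ...]}. A call has exactly 10 rows; each row shifts and turns the commanded pose from where the row before left it, along the tool's axes as they then stand; what a row does not reach is not made up. A row lasts 1/10 s, in which the tool goes at most 50 mm and 8.59 degrees, less where a joint would pass 70% of its speed; a pose out of reach is approached as far as the arm can. A call is refused whole if a number of a shift passes 0.05 or a number of a turn 0.15, either way. A call with a gripper value outside its range is refused whole. The fingers move at their own pace and stop on an object; "force" is the grip in N (left out, the last holds). Time passes only in rows, so rows that do not move let the fingers close, or fill a call up. It gives the time, the measured TCP pose, the force and the opening at its end, in the units of the state.
- observe(): the state, without advancing time (a new reading comes with each control period).
- viewer.get_image(name): name is "scene" or "top" or "wrist"; returns a dict with "pixels" (400x640x3 uint8, blue, green, red), "camera_matrix" (3x3 intrinsics, pixels), "dist_coeffs" ([k1, k2, p1, p2, k3] as OpenCV has them; the pictures are not rectified), "R" (3x3) and "t" (3): a world point X has camera coordinates R X + t. Camera axes: x right, y down, z forward; pixel columns grow to the right and rows downward; lengths in m; the calibration is good to about 2 mm. A picture is of the moment at which its call begins. There is no depth.
- env.close_job(): hands the job in, once; it reports no verdict.
The state is a dict: "time_s": time; "q": joint angles; "qvel": joint speeds; "joint_efforts": joint torques, N m; "position": TCP position; "tool_rot": TCP orientation; "ft_force": force on the tool from outside, world axes, zero at the start; "wrist_torque": the same for the moment, N m; "grip_width": finger opening in m.
Only numpy, scipy, OpenCV 4.12 (cv2) and the standard library are available. Lean on these libraries where they do the work, as an engineer would, in place of code of your own. Each camera call takes 0.05 s, during which the arm holds its last target.

## Working session

There is one attempt and no reset: what is moved stays moved. The work goes in short steps, Python scripts to look and compute and a tool call to move; the robot and the scene stay as the last step left them, time stands still between calls to the robot, and variables do not carry over. Pictures are saved under pics/ and viewed, and the job is handed in when it is done.

Besides the shell and the picture viewer there is one more tool, called after "Emit:" by a JSON object that holds its "name" and its "arguments", one argument or row to a line. jog_arm: Moves the arm, as the interface text tells. Its arguments: {"type":"object","properties":{"dr":{"type":"array","items":{"type":"array","items":{"type":"number"}}},"slide":{"type":"array","items":{"type":"array","items":{"type":"number"}}},"gripper":{"type":"array","items":{"type":"number"}},"force":{"type":"number"}},"required":["dr","slide","gripper"]}

```bash
ls; mkdir -p pics
python3 - <<'E'
from rig import observe, viewer, env
import cv2,numpy as np
s=observe(); print(s['time_s'],s['position'],s['tool_rot'],s['grip_width'],env.tcp_to_tips)
for n in ['scene','top','wrist']:
    d=viewer.get_image(n); cv2.imwrite(f'pics/{n}0.png',d['pixels']); print(n,np.round(d['camera_matrix'],1).tolist(),d['dist_coeffs'],np.round(-np.array(d['R']).T@d['t'],3))
E
```

```text
pics
0.0 [0.18677899 0.51701519 0.2417195 ] [[ 3.39885412e-01  9.40466534e-01 -7.77951424e-04]
 [ 9.40465804e-01 -3.39886153e-01 -1.21449775e-03]
 [-1.40660940e-03 -3.18846645e-04 -9.99998960e-01]] 0.08557021791962208 0.011
scene [[376.5, 0.0, 317.4], [0.0, 376.5, 199.7], [0.0, 0.0, 1.0]] [-0.0190152  0.         0.         0.         0.       ] [ 0.894 -0.424  0.772]
top [[386.7, 0.0, 320.8], [0.0, 386.7, 198.8], [0.0, 0.0, 1.0]] [0.02775685 0.         0.         0.         0.        ] [ 0.513 -0.034  1.017]
wrist [[305.7, 0.0, 320.8], [0.0, 305.7, 200.1], [0.0, 0.0, 1.0]] [-0.06032686  0.          0.          0.          0.        ] [0.113 0.544 0.373]
```

View pics/scene0.png

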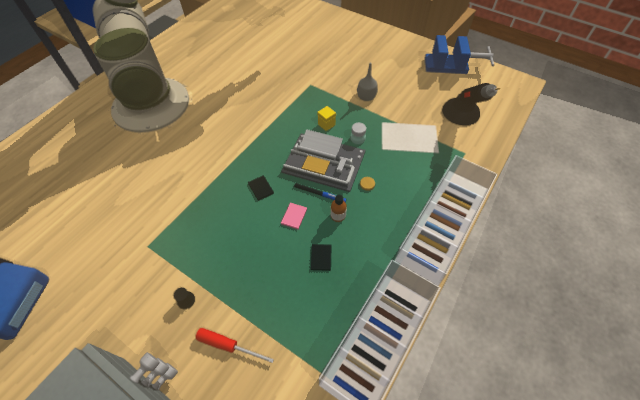

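View pics/top0.png

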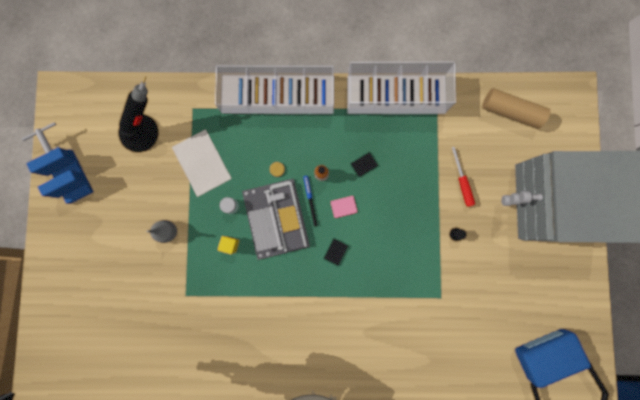

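View pics/wrist0.png

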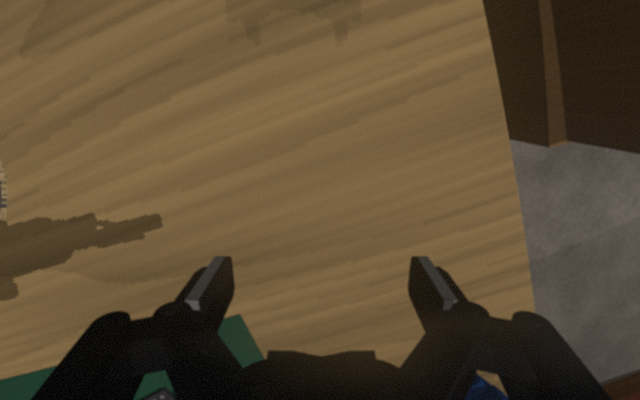

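Run:
```python
import cv2
a=cv2.imread('pics/scene0.png')[110:220,250:400]; cv2.imwrite('pics/scene0c.png',cv2.resize(a,None,fx=5,fy=5,interpolation=cv2.INTER_CUBIC))
a=cv2.imread('pics/top0.png')[150:270,205:355]; cv2.imwrite('pics/top0c.png',cv2.resize(a,None,fx=5,fy=5,interpolation=cv2.INTER_CUBIC))
```

```text
(no output)
```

View pics/scene0c.png

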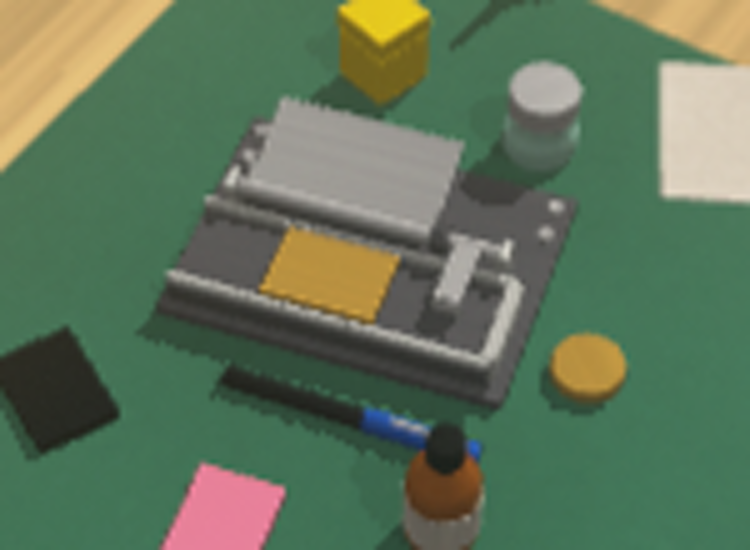

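View pics/top0c.png

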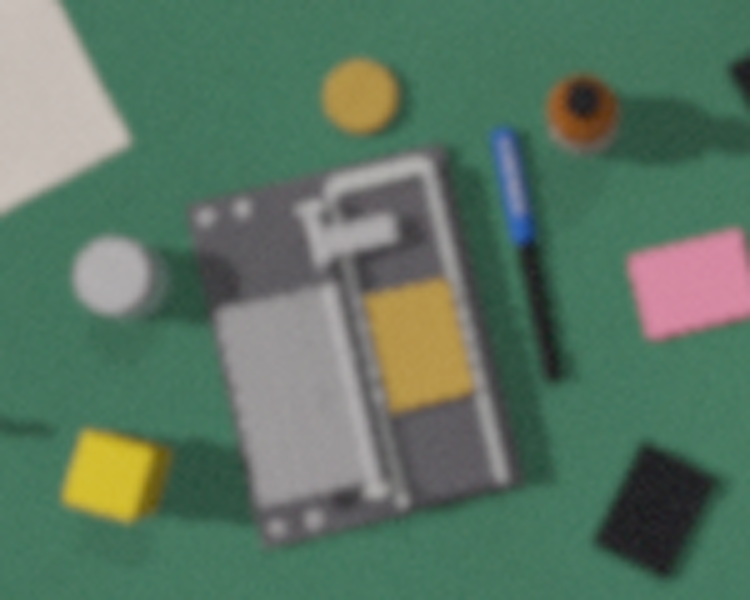

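```bash
cat > h.py <<'E'
import numpy as np,cv2,os
from scipy.optimize import least_squares
def proj(d,P):
    return cv2.projectPoints(np.asarray(P,float).reshape(-1,1,3),cv2.Rodrigues(np.array(d['R'],float))[0],np.array(d['t'],float),np.array(d['camera_matrix'],float),np.array(d['dist_coeffs'],float))[0].reshape(-1,2)
def fx(p,P):
    P=np.asarray(P,float)/1000; c,s=np.cos(p[2]),np.sin(p[2])
    return np.stack([p[0]+c*P[:,0]-s*P[:,1],p[1]+s*P[:,0]+c*P[:,1],P[:,2]],1)
E
python3 - <<'E'
from h import *
from rig import viewer
T=viewer.get_image('top');S=viewer.get_image('scene')
u=lambda l,o:(np.array(l,float)+.5)/5-.5+np.array(o)
bt=u([(192,203),(268,548),(443,148),(523,488)],(205,150)); Bt=[(56,68,8),(-130,68,8),(56,-72,8),(-130,-72,8)]
bs=u([(578,200),(252,122)],(250,110)); Bs=[(56,68,8),(-130,68,8)]
r=lambda p:np.r_[(proj(T,fx(p,Bt))-bt).ravel(),(proj(S,fx(p,Bs))-bs).ravel()]
o=least_squares(r,[.45,.1,.1]);p=o.x;print(p,np.round(o.fun,2))
ct=u([(365,297),(450,278),(475,392),(388,413)],(205,150));cs=u([(290,228),(400,258),(375,322),(262,290)],(250,110))
for d,c,off in((T,ct,[(30,22),(30,-22),(-30,-22),(-30,22)]),(S,cs,[(-30,22),(30,22),(30,-22),(-30,-22)])):
    f=lambda q:(proj(d,fx(p,[(q[0]+a,q[1]+b,28) for a,b in off]))-c).ravel()
    o=least_squares(f,[-50,-36]);print(o.x,np.round(o.fun,2))
for n,d,off in(('top',T,(205,150)),('scene',S,(250,110))):
    im=cv2.resize(d['pixels'][off[1]:off[1]+120,off[0]:off[0]+150],None,fx=5,fy=5,interpolation=cv2.INTER_CUBIC)
    def L(P,col): 
        q=(proj(d,fx(p,P))-off+.5)*5-.5; cv2.polylines(im,[np.round(q).astype(int)],True,col,1)
    L([(56,68,8),(-130,68,8),(-130,-72,8),(56,-72,8)],(0,255,0))
    L([(45,-62,26),(45,-10,26),(40,-10,26),(40,-62,26)],(0,0,255))
    L([(40,-60,25),(-125,-60,25),(-125,-12,25),(40,-12,25)],(255,0,0))
    L([(8,-32,24),(22,-32,24),(22,-40,24),(8,-40,24)],(0,255,255))
    L([(-108,14,26.7),(-6,14,26.7),(-6,56,40),(-108,56,40)],(255,0,255))
    cv2.imwrite(f'pics/{n}fit.png',im)
E
```

```text
[0.58647004 0.10713029 0.2391    ] [-0.88 -0.16 -0.9   0.41  0.8  -1.35  0.82 -0.13 -0.57  0.53 -0.54 -1.26]
[-46.38588266 -35.7498513 ] [-0.06  0.15 -0.35  0.01 -0.1   0.03  0.5  -0.19]
[-43.10982073 -35.67714776] [ 0.32 -0.24  0.45 -0.09 -0.38  0.18 -0.37  0.12]
```

```bash
python3 -c "
import cv2,numpy as np
a=cv2.imread('pics/topfit.png');b=cv2.imread('pics/scenefit.png');print(a.shape,b.shape)"
```

```text
(600, 750, 3) (600, 750, 3)
```

View pics/topfit.png

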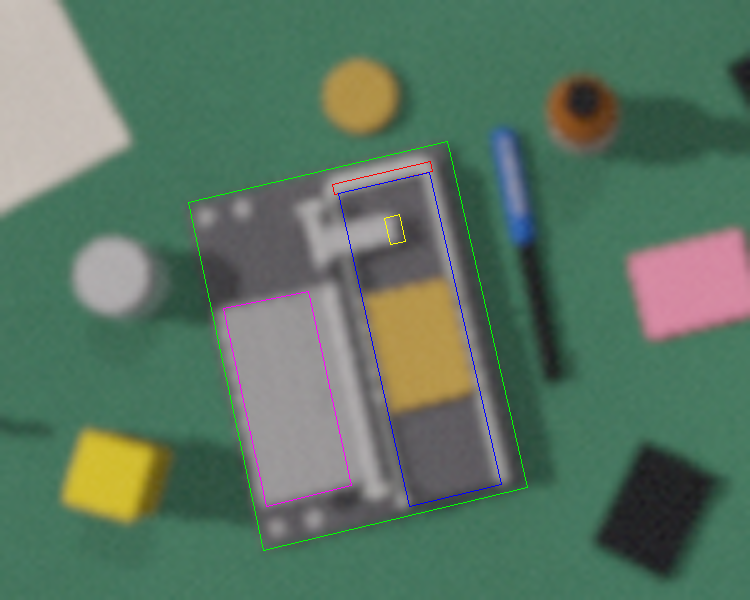

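View pics/scenefit.png

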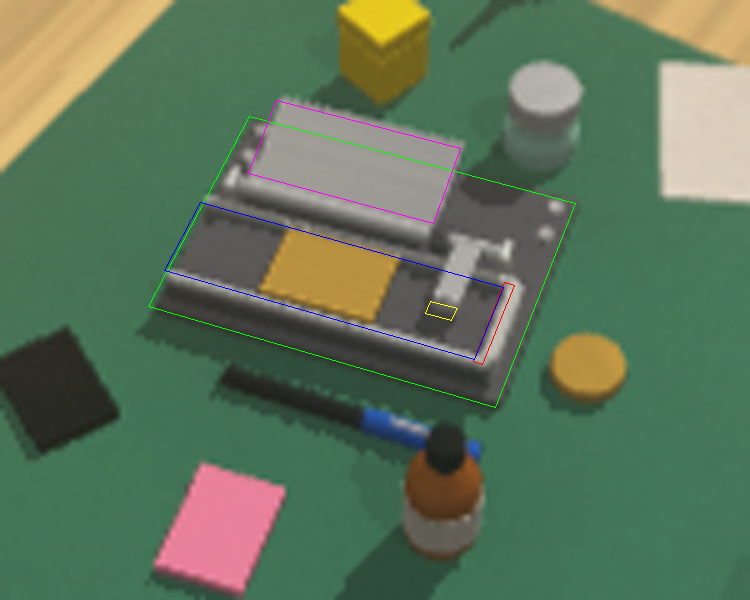

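Emit:
{"name": "jog_arm", "arguments": {
  "dr": [
    [0, 0, -0.14],
    [0, 0, -0.14],
    [0, 0, -0.14],
    [0, 0, -0.14],
    [0, 0, -0.026],
    [0, 0, 0],
    [0, 0, 0],
    [0, 0, 0],
    [0, 0, 0],
    [0, 0, 0]
  ],
  "slide": [
    [0, 0, 0],
    [0, 0, 0],
    [0, 0, 0],
    [0, 0, 0],
    [0, 0, 0],
    [-0.035, 0.0235, 0],
    [-0.035, 0.0235, 0],
    [-0.035, 0.0235, 0],
    [-0.035, 0.0235, 0],
    [-0.035, 0.0235, 0]
  ],
  "gripper": [1, 1, 1, 1, 1, 1, 0.4, 0.4, 0.4, 0.4]
}}

```text
time_s: 1.25
position: [0.3435, 0.3738, 0.2424]
tool_rot: [[-0.234, 0.972, 0.0], [0.972, 0.234, 0.0], [0.0, 0.0, -1.0]]
ft_force: [0.4, 0.3, -0.0]
grip_width: 0.0602
```

Emit:
{"name": "jog_arm", "arguments": {
  "dr": [
    [0, 0, 0],
    [0, 0, 0],
    [0, 0, 0],
    [0, 0, 0],
    [0, 0, 0],
    [0, 0, 0],
    [0, 0, 0],
    [0, 0, 0],
    [0, 0, 0],
    [0, 0, 0]
  ],
  "slide": [
    [-0.035, 0.0235, 0],
    [-0.035, 0.0235, 0],
    [-0.035, 0.0235, 0],
    [-0.035, 0.0235, 0],
    [-0.035, 0.0235, 0],
    [-0.035, 0.0235, 0],
    [-0.035, 0.0235, 0],
    [-0.035, 0.0235, 0],
    [-0.035, 0.0235, 0],
    [0, 0, 0]
  ],
  "gripper": [0.4, 0.4, 0.4, 0.4, 0.4, 0.4, 0.4, 0.4, 0.4, 0.4]
}}

```text
time_s: 2.25
position: [0.6254, 0.1153, 0.2409]
tool_rot: [[-0.23, 0.973, -0.0], [0.973, 0.23, -0.001], [-0.001, -0.001, -1.0]]
ft_force: [-0.5, 0.3, -0.6]
grip_width: 0.0594
```

Run:
```python
from rig import observe, viewer, env
import cv2,numpy as np
s=observe(); print(s['time_s'],s['position'],np.round(s['tool_rot'],4).tolist(),s['grip_width'],s['ft_force'],env.tcp_to_tips)
d=viewer.get_image('wrist'); cv2.imwrite('pics/wrist1.png',d['pixels'])
np.save('w1.npy',{k:np.array(v) for k,v in d.items()},allow_pickle=True)
```

```text
2.25 [0.62536461 0.11527388 0.24093062] [[-0.2296, 0.9733, -0.0005], [0.9733, 0.2296, -0.0009], [-0.0007, -0.0007, -1.0]] 0.05936666665821423 [-0.50169333  0.26362768 -0.56973784] 0.011
```

View pics/wrist1.png

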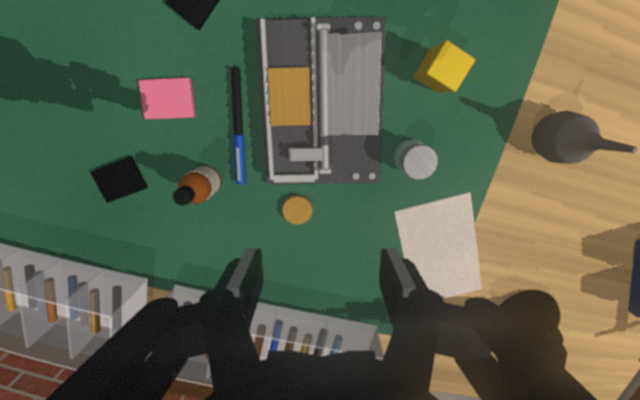

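Run:
```python
import cv2
a=cv2.imread('pics/wrist1.png')[5:195,245:400]; cv2.imwrite('pics/wrist1c.png',cv2.resize(a,None,fx=4,fy=4,interpolation=cv2.INTER_CUBIC)[:600])
```

```text
(no output)
```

View pics/wrist1c.png

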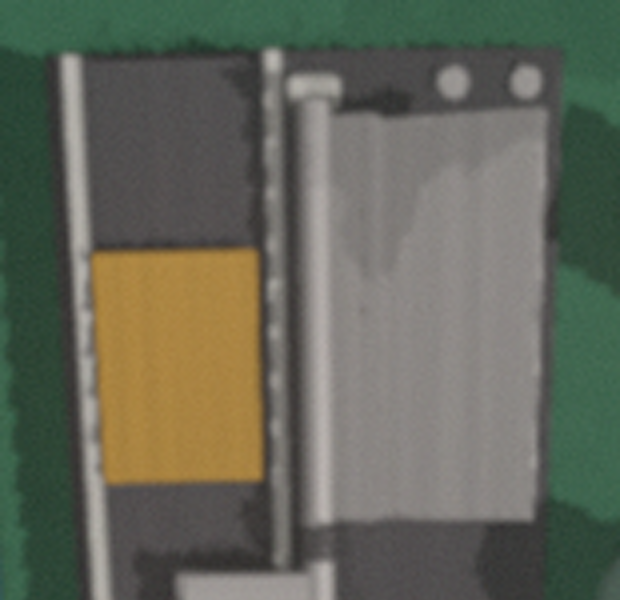

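```bash
cat > fit.py <<'E'
from h import *
d=np.load('w1.npy',allow_pickle=True).item()
u=lambda l:(np.array(l,float)+.5)/4-.5+np.array((245,5))
b=u([(563,50),(47,57),(60,55),(80,55),(263,50),(282,50),(547,107),(535,520)])
th=0.30;c=np.cos(th);s=np.sin(th)
rp=lambda y,z,a:(y*np.cos(a)-(z-30)*np.sin(a),30+y*np.sin(a)+(z-30)*np.cos(a))
yo,zo=rp(58,23,.30)
print('outer edge',yo,zo)
B=[(-130,68,8),(-130,-72,8),(-125,-64,25),(-125,-60,25),(-125,-12,25),(-125,-8,25),(-108,yo,zo),(-6,yo,zo)]
o=least_squares(lambda p:(proj(d,fx(p,B))-b).ravel(),[.586,.107,.239],loss='soft_l1');p=o.x
print(p,np.round((proj(d,fx(p,B))-b),2).tolist())
cs=u([(92,251),(259,248),(265,481),(106,484)]);off=[(-30,-22),(-30,22),(30,22),(30,-22)]
f=lambda q:(proj(d,fx(p,[(q[0]+a,q[1]+b_,28) for a,b_ in off]))-cs).ravel()
o=least_squares(f,[-50,-36]);print('coupon',o.x,np.round(o.fun,2))
im=cv2.resize(d['pixels'][5:195,245:400],None,fx=4,fy=4,interpolation=cv2.INTER_CUBIC)
def L(P,col):
    q=(proj(d,fx(p,P))-(245,5)+.5)*4-.5; cv2.polylines(im,[np.round(q).astype(int)],True,col,1)
L([(56,68,8),(-130,68,8),(-130,-72,8),(56,-72,8)],(0,255,0))
L([(46,-60,26),(46,-12,26),(40,-12,26),(40,-60,26)],(0,0,255))
L([(40,-60,25),(-125,-60,25),(-125,-12,25),(40,-12,25)],(255,0,0))
L([(8,-32,28),(22,-32,28),(22,-40,28),(8,-40,28)],(0,255,255))
L([(-108,*rp(14,23,.3)),(-6,*rp(14,23,.3)),(-6,yo,zo),(-108,yo,zo)],(255,0,255))
cv2.imwrite('pics/w1fit.png',cv2.resize(im,None,fx=.78,fy=.78))
E
python3 fit.py
```

```text
outer edge 57.47815781591453 40.45281656247845
[0.58717222 0.11010028 0.24724348] [[0.67, -1.37], [-0.86, -0.82], [0.59, 0.38], [-0.52, 0.25], [0.62, 0.28], [-0.21, 0.2], [0.0, -0.17], [-0.29, 0.71]]
coupon [-47.2134667 -36.6184407] [ 0.    0.16  0.11 -0.05  0.02 -0.07 -0.14 -0.04]
```

View pics/w1fit.png

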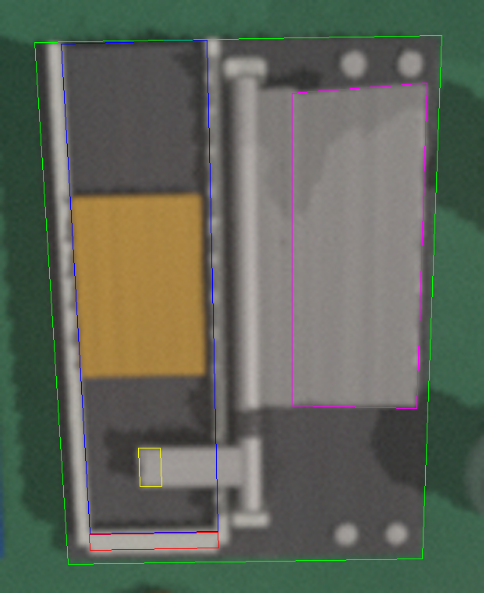

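Emit:
{"name": "jog_arm", "arguments": {
  "dr": [
    [0, 0, -0.013],
    [0, 0, 0],
    [0, 0, 0],
    [0, 0, 0],
    [0, 0, 0],
    [0, 0, 0],
    [0, 0, 0],
    [0, 0, 0],
    [0, 0, 0],
    [0, 0, 0]
  ],
  "slide": [
    [0, 0, 0],
    [0.001, -0.033, 0],
    [0.001, -0.033, 0],
    [0.001, -0.033, 0],
    [0, -0.0326, 0.02],
    [0, 0, 0.035],
    [0, 0, 0.04],
    [0, 0, 0.04],
    [0, 0, 0.04],
    [0, 0, 0]
  ],
  "gripper": [0.4, 0.4, 0.4, 0.4, 0.4, 0.4, 0.4, 0.4, 0.4, 0.4]
}}

```text
time_s: 3.3
position: [0.4914, 0.0902, 0.0642]
tool_rot: [[-0.25, 0.968, -0.008], [0.968, 0.25, 0.001], [0.003, -0.008, -1.0]]
ft_force: [-0.2, 0.2, 1.0]
grip_width: 0.0598
```

```bash
cat > look.py <<'E'
from h import *
import sys
from rig import observe, viewer
n=sys.argv[1]; p=[.587,.109,.245]
s=observe(); P=s['position']; R=np.array(s['tool_rot']); 
c,sn=np.cos(p[2]),np.sin(p[2]); dx,dy=P[0]-p[0],P[1]-p[1]
print('t',s['time_s'],'fix xy',1e3*(c*dx+sn*dy),1e3*(-sn*dx+c*dy),'z',P[2]*1e3,'yaw',np.arctan2(-R[0,0],R[1,0]),'tilt',R[:2,2],'F',np.round(s['ft_force'],2),'T',np.round(s['wrist_torque'],2),'w',s['grip_width'])
w=viewer.get_image('wrist')['pixels']; sc=viewer.get_image('scene')['pixels'][100:220,240:400]
cv2.imwrite(f'pics/{n}_w.png',w); cv2.imwrite(f'pics/{n}_s.png',cv2.resize(sc,None,fx=5,fy=5,interpolation=cv2.INTER_CUBIC))
E
python3 look.py a
```

```text
t 3.3 fix xy -97.2843683325305 4.972800647881741 z 64.19989775954356 yaw 0.25306731876263294 tilt [-0.00836913  0.00053702] F [-0.21  0.23  0.98] T [-0.02 -0.   -0.02] w 0.05984066496035622
```

View pics/a_w.png

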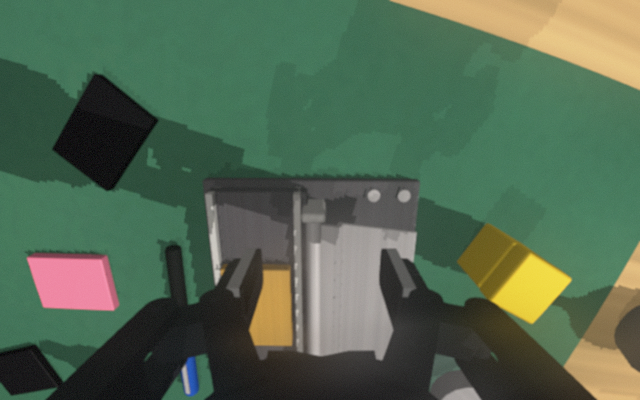

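View pics/a_s.png

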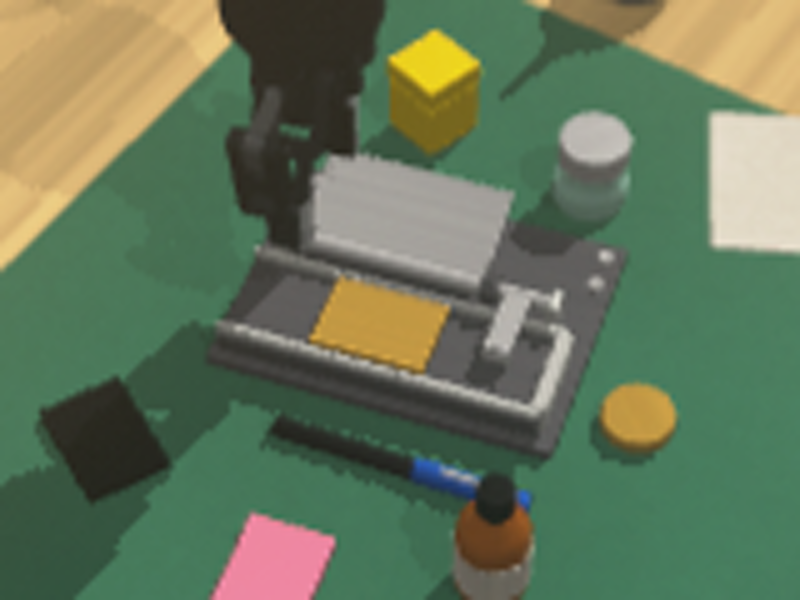

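Run:
```python
from h import *
from rig import observe, viewer
s=observe();R=np.array(s['tool_rot']);P=np.array(s['position'])
d=viewer.get_image('wrist')
print(s['time_s'],P,R[:,2],s['ft_force'])
im=cv2.resize(d['pixels'][230:330,190:440],None,fx=3.2,fy=3.2,interpolation=cv2.INTER_CUBIC)
im=cv2.convertScaleAbs(im,alpha=2,beta=20)
for z,col in((.011,(0,0,255)),(.004,(0,255,0)),(-.003,(255,0,0))):
  for sx in(-1,1):
    q=[(sx*.0299,-.011,z),(sx*.0299,.011,z),(sx*.0445,.011,z),(sx*.0445,-.011,z)]
    px=proj(d,np.array(q)@R.T+P); print(z,np.round(px,1).tolist())
    cv2.polylines(im,[np.round((px-(190,230)+.5)*3.2).astype(int)],True,col,1)
cv2.imwrite('pics/tips.png',im)
```

```text
3.4 [0.49442495 0.0898783  0.0684337 ] [ 2.74897142e-04  3.01500514e-05 -9.99999962e-01] [-0.30875753  0.41674663  0.80849936]
0.011 [[262.8, 241.1], [265.3, 278.5], [238.3, 278.3], [234.5, 241.0]]
0.011 [[379.6, 241.1], [377.0, 278.4], [404.1, 278.2], [407.9, 240.9]]
0.004 [[260.2, 247.3], [263.0, 285.9], [234.8, 285.7], [230.7, 247.2]]
0.004 [[382.2, 247.2], [379.4, 285.8], [407.6, 285.6], [411.7, 247.1]]
-0.003 [[257.4, 254.0], [260.5, 294.0], [231.1, 293.7], [226.6, 253.9]]
-0.003 [[385.0, 253.9], [381.9, 293.9], [411.3, 293.6], [415.9, 253.8]]
```

View pics/tips.png

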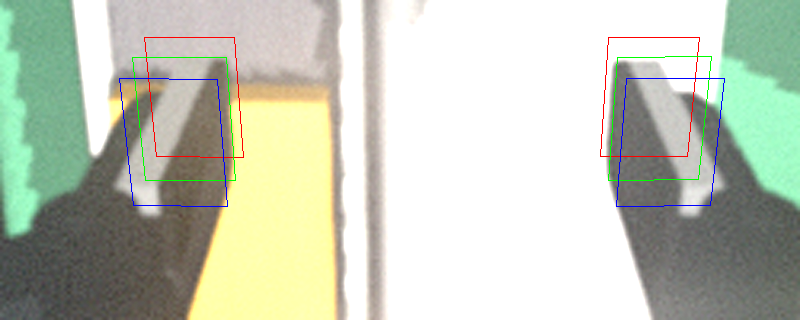

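Emit:
{"name": "jog_arm", "arguments": {
  "dr": [
    [0, 0, 0],
    [0, 0, 0],
    [0, 0, 0],
    [0, 0, 0],
    [0, 0, 0],
    [0, 0, 0],
    [0, 0, 0],
    [0, 0, 0],
    [0, 0, 0],
    [0, 0, 0]
  ],
  "slide": [
    [-0.003, 0.002, 0],
    [0, 0, 0.008],
    [0, 0, 0.008],
    [0, 0, 0.006],
    [0, 0, 0.005],
    [0, 0, 0.004],
    [0, 0, 0.003],
    [0, 0, 0.003],
    [0, 0, 0],
    [0, 0, 0]
  ],
  "gripper": [0.4, 0.4, 0.4, 0.4, 0.4, 0.4, 0.4, 0.4, 0.4, 0.4]
}}

```text
time_s: 4.45
position: [0.4971, 0.0867, 0.0304]
tool_rot: [[-0.25, 0.968, -0.0], [0.968, 0.25, -0.0], [-0.0, -0.0, -1.0]]
ft_force: [-2.5, -1.0, 3.8]
grip_width: 0.0599
```

```bash
sed -i 's/p=\[.587,.109,.245\]/p=[.5872,.1101,.247]/' look.py; python3 look.py b
```

```text
t 4.45 fix xy -93.1151429470919 -0.6616256860156322 z 30.42986817426412 yaw 0.25223567015749265 tilt [-0.00021389 -0.0001749 ] F [-2.53 -1.    3.77] T [-0.11  0.35  0.07] w 0.0599069664705397
```

View pics/b_s.png

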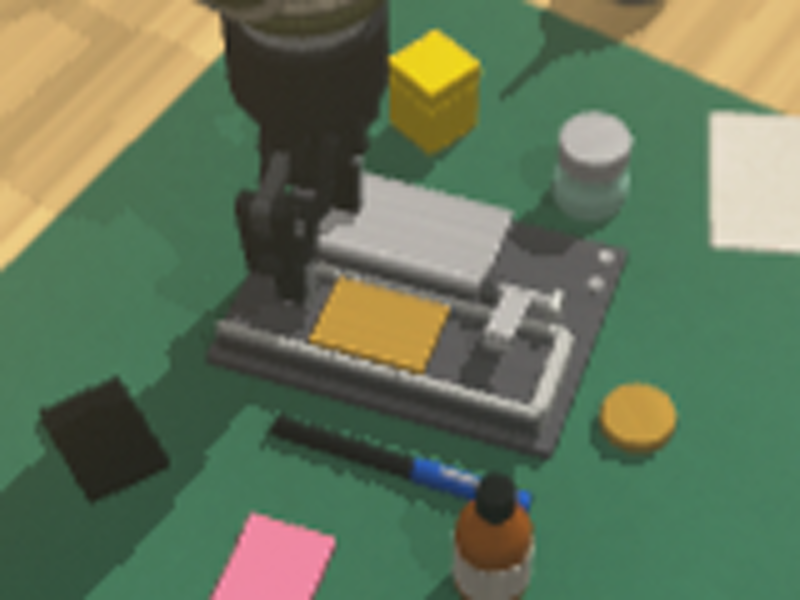

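View pics/b_w.png

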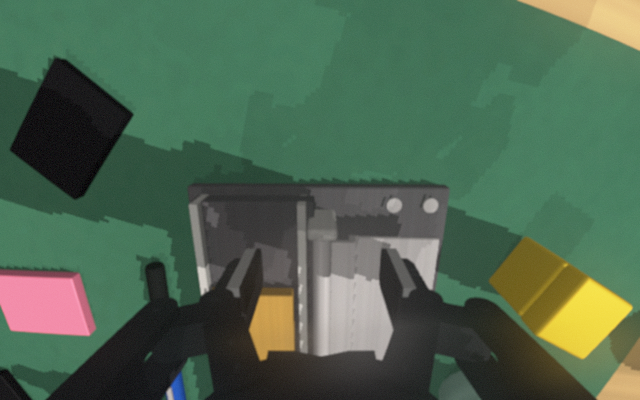

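Run:
```python
from rig import observe
import numpy as np
s=observe();print(s['time_s'],s['position'],np.round(s['ft_force'],2),np.round(s['wrist_torque'],3))
```

```text
4.55 [0.49702562 0.08674787 0.03045811] [-1.97 -1.55  4.12] [-0.159  0.401  0.092]
```

Run:
```python
import cv2
a=cv2.imread('pics/b_w.png')[180:370,180:450]; a=cv2.convertScaleAbs(a,alpha=1.6,beta=10);cv2.imwrite('pics/b_wc.png',cv2.resize(a,None,fx=2.9,fy=2.9,interpolation=cv2.INTER_CUBIC))
```

```text
(no output)
```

View pics/b_wc.png

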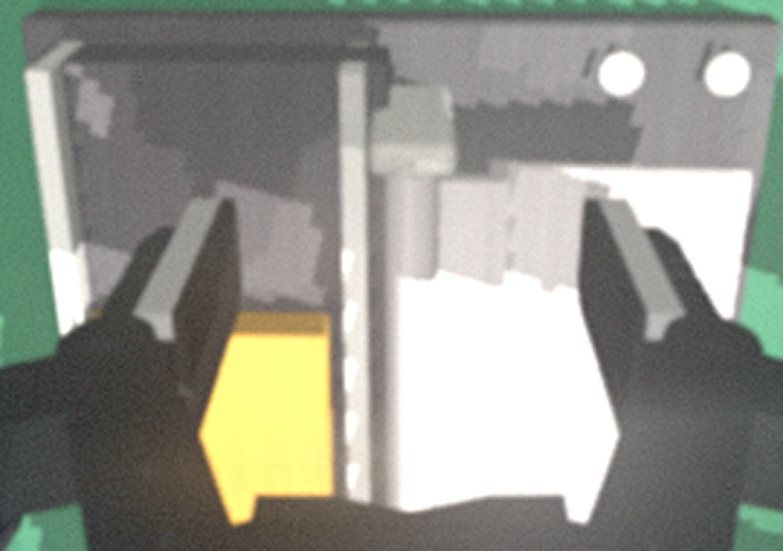

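Emit:
{"name": "jog_arm", "arguments": {
  "dr": [
    [0, 0, 0.004],
    [0, 0, 0],
    [0, 0, 0],
    [0, 0, 0],
    [0, 0, 0],
    [0, 0, 0],
    [0, 0, 0],
    [0, 0, 0],
    [0, 0, 0],
    [0, 0, 0]
  ],
  "slide": [
    [0, 0, 0.001],
    [0, 0, 0.001],
    [0, 0, 0.001],
    [0, 0, 0.001],
    [0, 0, 0.001],
    [0, 0, 0],
    [0, 0, 0],
    [0, 0, 0],
    [0, 0, 0],
    [0, 0, 0]
  ],
  "gripper": [0.4, 0.4, 0.4, 0.4, 0.4, 0.4, 0.4, 0.4, 0.4, 0.4]
}}

```text
time_s: 5.55
position: [0.4975, 0.0864, 0.026]
tool_rot: [[-0.246, 0.969, 0.001], [0.969, 0.246, -0.001], [-0.001, 0.001, -1.0]]
ft_force: [-3.1, -4.9, 11.8]
grip_width: 0.0599
```

```bash
python3 look.py c;  python3 - <<'E'
import cv2
a=cv2.imread('pics/c_w.png')[180:370,180:450]; a=cv2.convertScaleAbs(a,alpha=1.3,beta=10);cv2.imwrite('pics/c_wc.png',cv2.resize(a,None,fx=2.9,fy=2.9,interpolation=cv2.INTER_CUBIC))
E
```

```text
t 5.55 fix xy -92.7910075897095 -1.0759828720992743 z 25.95685997158953 yaw 0.2483092153519287 tilt [ 0.00113646 -0.00082702] F [-3.07 -4.89 11.83] T [-0.65  0.69  0.06] w 0.05989429527110401
```

View pics/c_s.png

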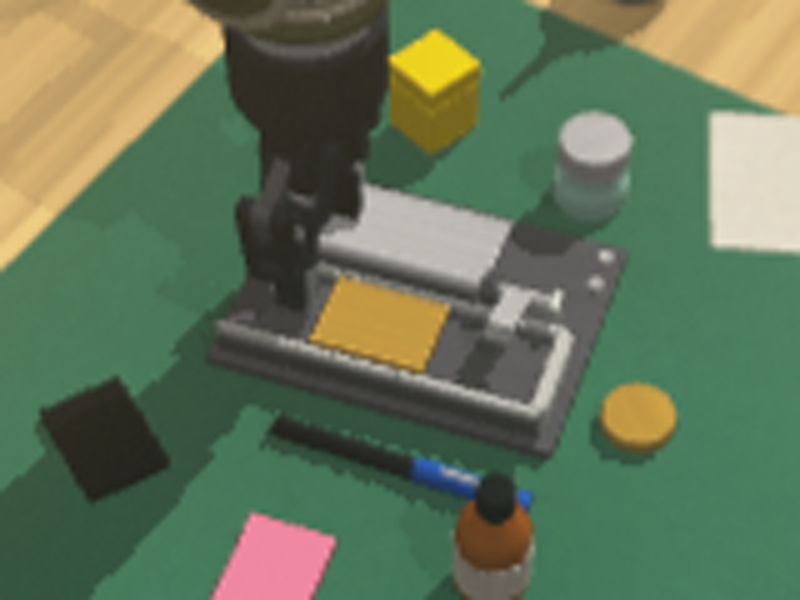

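View pics/c_wc.png

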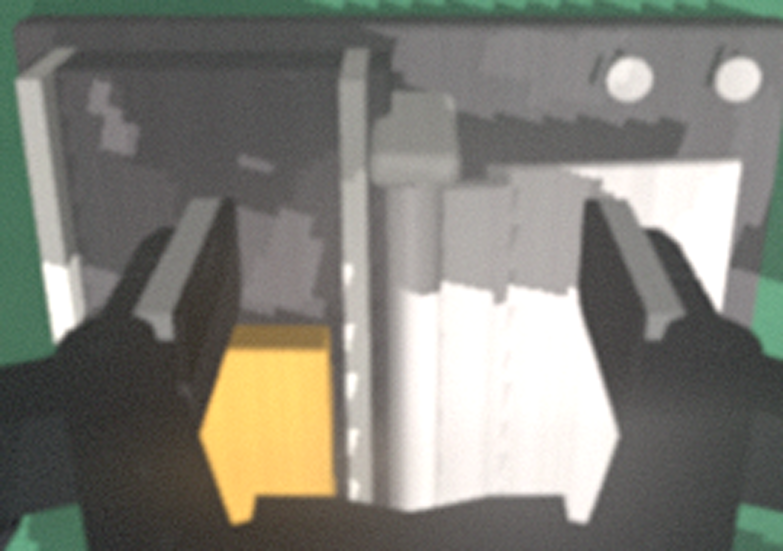

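Emit:
{"name": "jog_arm", "arguments": {
  "dr": [
    [0, 0, 0],
    [0, 0, 0],
    [0, 0, 0],
    [0, 0, 0],
    [0, 0, 0],
    [0, 0, 0],
    [0, 0, 0],
    [0, 0, 0],
    [0, 0, 0],
    [0, 0, 0]
  ],
  "slide": [
    [0, 0, -0.001],
    [0, 0, -0.001],
    [0, 0, -0.0005],
    [0, 0, 0],
    [0, 0, 0],
    [0, 0, 0],
    [0, 0, 0],
    [0, 0, 0],
    [0, 0, 0],
    [0, 0, 0]
  ],
  "gripper": [0.4, 0.4, 0.4, 0.4, 0.4, 0.4, 0.4, 0.4, 0.4, 0.4]
}}

```text
time_s: 6.65
position: [0.4973, 0.0867, 0.028]
tool_rot: [[-0.246, 0.969, 0.001], [0.969, 0.246, -0.0], [-0.0, 0.001, -1.0]]
ft_force: [-2.8, -1.8, 5.7]
grip_width: 0.0598
```

Emit:
{"name": "jog_arm", "arguments": {
  "dr": [
    [0, 0, 0],
    [0, 0, 0],
    [0, 0, 0],
    [0, 0, 0],
    [0, 0, 0],
    [0, 0, 0],
    [0, 0, 0],
    [0, 0, 0],
    [0, 0, 0],
    [0, 0, 0]
  ],
  "slide": [
    [0, 0.003, 0],
    [0, 0.003, 0],
    [0, 0.003, 0],
    [0, 0.003, 0],
    [0, 0.003, 0],
    [0, 0.003, 0],
    [0, 0.003, 0],
    [0, 0.003, 0],
    [0, 0, 0],
    [0, 0, 0]
  ],
  "gripper": [0.4, 0.4, 0.4, 0.4, 0.4, 0.4, 0.4, 0.4, 0.4, 0.4]
}}

```text
time_s: 7.65
position: [0.5199, 0.0929, 0.0277]
tool_rot: [[-0.246, 0.969, -0.001], [0.969, 0.246, 0.0], [0.001, -0.001, -1.0]]
ft_force: [-4.0, -0.2, 6.8]
grip_width: 0.0596
```

```bash
python3 look.py d;  python3 - <<'E'
import cv2
a=cv2.imread('pics/d_w.png')[150:370,180:450]; cv2.imwrite('pics/d_wc.png',cv2.resize(a,None,fx=2.6,fy=2.6,interpolation=cv2.INTER_CUBIC))
E
```

```text
t 7.65 fix xy -69.49517456834475 -0.18032462918771835 z 27.744841575113057 yaw 0.24814850922069578 tilt [-0.0013159   0.00032828] F [-4.03 -0.17  6.77] T [0.08 0.73 0.06] w 0.059567663183390095
```

View pics/d_s.png

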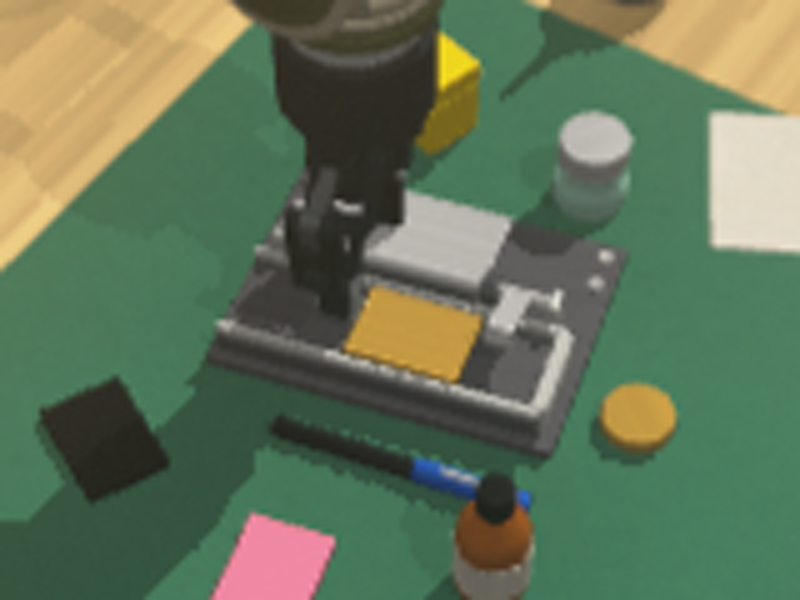

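View pics/d_wc.png

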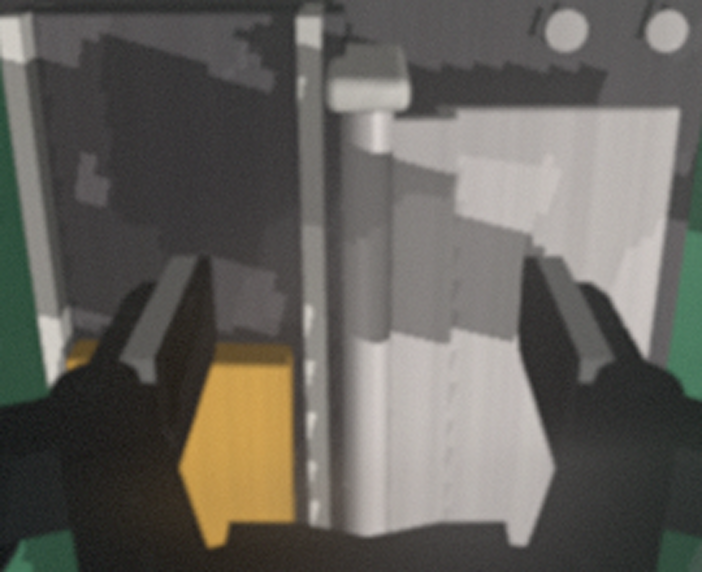

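Emit:
{"name": "jog_arm", "arguments": {
  "dr": [
    [0, 0, 0],
    [0, 0, 0],
    [0, 0, 0],
    [0, 0, 0],
    [0, 0, 0],
    [0, 0, 0],
    [0, 0, 0],
    [0, 0, 0],
    [0, 0, 0],
    [0, 0, 0]
  ],
  "slide": [
    [0, 0.004, -0.0003],
    [0, 0.004, 0],
    [0, 0.004, 0],
    [0, 0.004, 0],
    [0, 0.004, 0],
    [0, 0.004, 0],
    [0, 0.004, 0],
    [0, 0.004, 0],
    [0, 0.001, 0],
    [0, 0, 0]
  ],
  "gripper": [0.4, 0.4, 0.4, 0.4, 0.4, 0.4, 0.4, 0.4, 0.4, 0.4]
}}

```text
time_s: 8.75
position: [0.552, 0.101, 0.028]
tool_rot: [[-0.246, 0.969, -0.001], [0.969, 0.246, 0.0], [0.001, -0.001, -1.0]]
ft_force: [-4.8, -0.3, 4.0]
grip_width: 0.0598
```

```bash
python3 look.py e;  python3 - <<'E'
import cv2
a=cv2.imread('pics/e_w.png')[100:370,180:450]; cv2.imwrite('pics/e_wc.png',cv2.resize(a,None,fx=2.2,fy=2.2,interpolation=cv2.INTER_CUBIC))
E
```

```text
t 8.75 fix xy -36.33973370698554 -0.22617172400277685 z 27.95636048259894 yaw 0.24814623619914303 tilt [-0.00097121  0.00029523] F [-4.79 -0.25  4.01] T [0.13 0.77 0.04] w 0.05979743261245844
```

View pics/e_s.png

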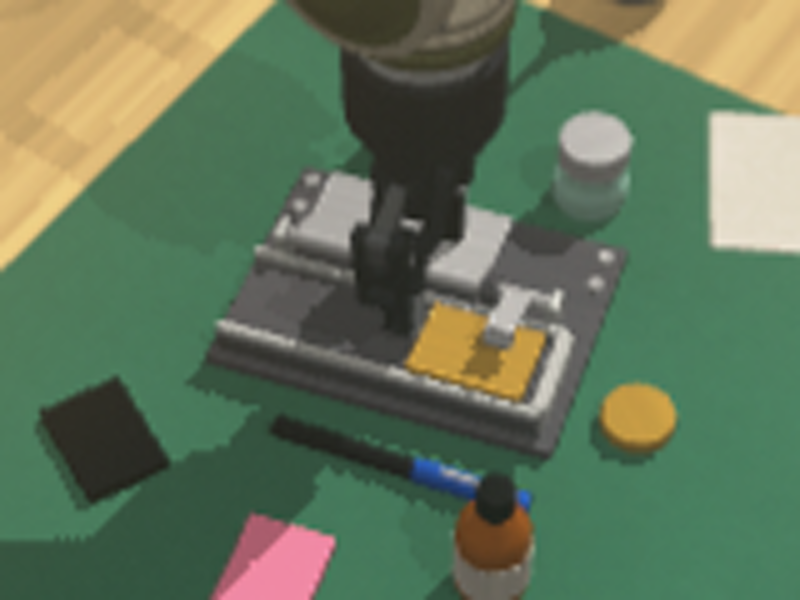

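View pics/e_wc.png

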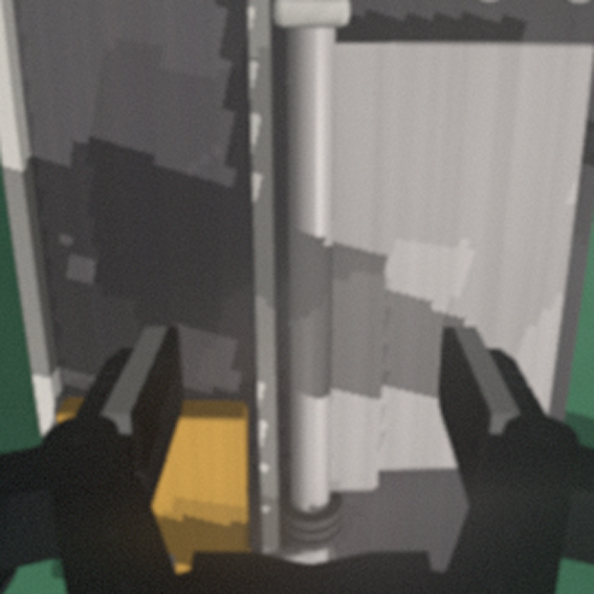

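Emit:
{"name": "jog_arm", "arguments": {
  "dr": [
    [0, 0, 0],
    [0, 0, 0],
    [0, 0, 0],
    [0, 0, 0],
    [0, 0, 0],
    [0, 0, 0],
    [0, 0, 0],
    [0, 0, 0],
    [0, 0, 0],
    [0, 0, 0]
  ],
  "slide": [
    [0, 0.001, 0],
    [0, 0.001, 0],
    [0, 0.001, 0],
    [0, 0.001, 0],
    [0, 0.001, 0],
    [0, 0, 0],
    [0, 0, 0],
    [0, 0, 0],
    [0, 0, 0],
    [0, 0, 0]
  ],
  "gripper": [0.4, 0.4, 0.4, 0.4, 0.4, 0.4, 0.4, 0.4, 0.4, 0.4]
}}

```text
time_s: 9.85
position: [0.5572, 0.1019, 0.0281]
tool_rot: [[-0.245, 0.969, -0.0], [0.969, 0.245, -0.0], [0.0, -0.0, -1.0]]
ft_force: [-5.4, -1.4, 4.3]
grip_width: 0.0595
```

Emit:
{"name": "jog_arm", "arguments": {
  "dr": [
    [0, 0, 0],
    [0, 0, 0],
    [0, 0, 0],
    [0, 0, 0],
    [0, 0, 0],
    [0, 0, 0],
    [0, 0, 0],
    [0, 0, 0],
    [0, 0, 0],
    [0, 0, 0]
  ],
  "slide": [
    [0, 0.0005, 0],
    [0, 0.0005, 0],
    [0, 0.0005, 0],
    [0, 0, 0],
    [0, 0, 0],
    [0, 0, 0],
    [0, 0, 0],
    [0, 0, 0],
    [0, 0, 0],
    [0, 0, 0]
  ],
  "gripper": [0.4, 0.4, 0.4, 0.4, 0.4, 0.4, 0.4, 0.4, 0.4, 0.4]
}}

```text
time_s: 10.85
position: [0.5574, 0.102, 0.028]
tool_rot: [[-0.245, 0.969, -0.004], [0.969, 0.245, -0.001], [0.0, -0.004, -1.0]]
ft_force: [-10.3, -3.3, 8.3]
grip_width: 0.0598
```

```bash
python3 look.py f
```

```text
t 10.85 fix xy -30.89952022262813 -0.5713069142584656 z 27.98921852583438 yaw 0.24789053176879658 tilt [-0.00353133 -0.00071371] F [-10.32  -3.31   8.26] T [-0.54  1.74 -0.19] w 0.0597749371274199
```

View pics/f_s.png

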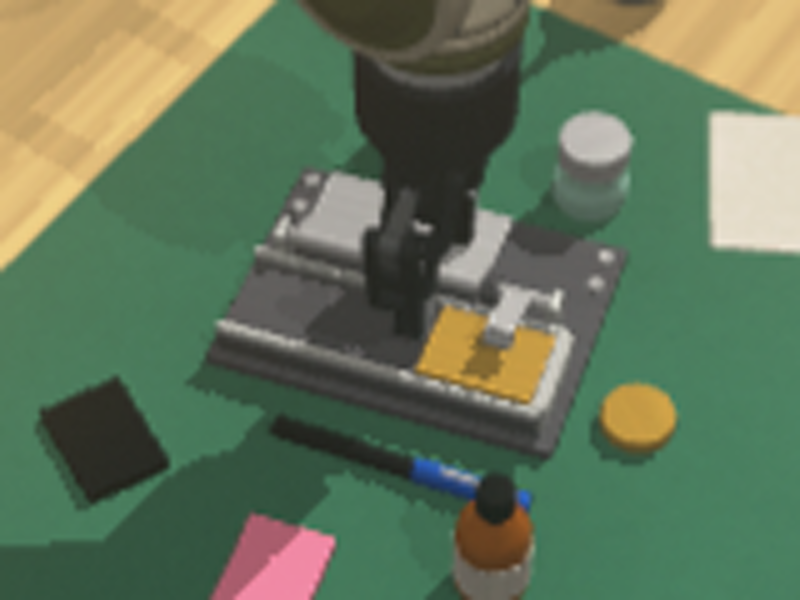

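Emit:
{"name": "jog_arm", "arguments": {
  "dr": [
    [0, 0, 0],
    [0, 0, 0],
    [0, 0, 0],
    [0, 0, 0],
    [0, 0, 0],
    [0, 0, 0],
    [0, 0, 0],
    [0, 0, 0],
    [0, 0, 0],
    [0, 0, 0]
  ],
  "slide": [
    [0, -0.0015, 0],
    [0, -0.0015, 0],
    [0, -0.0015, 0],
    [0, 0, 0],
    [0, 0, -0.002],
    [0, 0, -0.002],
    [0, 0, -0.002],
    [0, 0, -0.004],
    [0, 0, -0.01],
    [0, 0, -0.02]
  ],
  "gripper": [0.4, 0.4, 0.4, 0.4, 0.4, 0.4, 0.4, 0.4, 0.4, 0.4]
}}

```text
time_s: 11.95
position: [0.5532, 0.1012, 0.0677]
tool_rot: [[-0.246, 0.969, -0.004], [0.969, 0.246, -0.0], [0.001, -0.004, -1.0]]
ft_force: [0.2, -0.4, 0.1]
grip_width: 0.0595
```

Emit:
{"name": "jog_arm", "arguments": {
  "dr": [
    [0, 0, 0],
    [0, 0, 0],
    [0, 0, 0],
    [0, 0, 0],
    [0, 0, 0],
    [0, 0, 0],
    [0, 0, 0],
    [0, 0, 0],
    [0, 0, 0],
    [0, 0, 0]
  ],
  "slide": [
    [0, 0, -0.03],
    [0, 0, -0.03],
    [0, 0, -0.03],
    [0, 0, -0.03],
    [0, 0.02, -0.02],
    [0, 0.03, 0],
    [0, 0.02, 0],
    [0, 0, 0],
    [0, 0, 0],
    [0, 0, 0]
  ],
  "gripper": [0.4, 0.4, 0.4, 0.4, 0.4, 0.4, 0.4, 0.4, 0.4, 0.4]
}}

```text
time_s: 12.95
position: [0.6213, 0.1184, 0.2083]
tool_rot: [[-0.246, 0.969, -0.001], [0.969, 0.246, -0.0], [0.0, -0.001, -1.0]]
ft_force: [0.5, 0.5, 0.4]
grip_width: 0.06
```

```bash
python3 look.py g
python3 - <<'E'
from rig import viewer
import numpy as np
d=viewer.get_image('wrist');np.save('w2.npy',{k:np.array(v) for k,v in d.items()},allow_pickle=True)
import cv2
a=d['pixels'][5:265,200:440];cv2.imwrite('pics/g_wc.png',cv2.resize(a,None,fx=2.3,fy=2.3,interpolation=cv2.INTER_CUBIC))
E
```

```text
t 12.95 fix xy 35.10497695417751 -0.3406941821751958 z 208.2765945806566 yaw 0.2481736096096991 tilt [-0.00088101 -0.00016029] F [0.5  0.51 0.35] T [0.03 0.   0.01] w 0.06003037834678439
```

View pics/g_s.png

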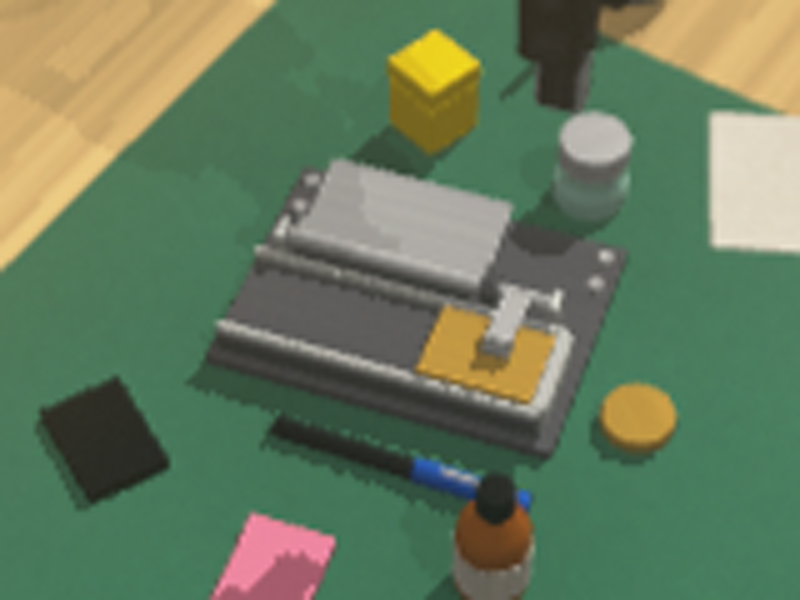

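View pics/g_wc.png

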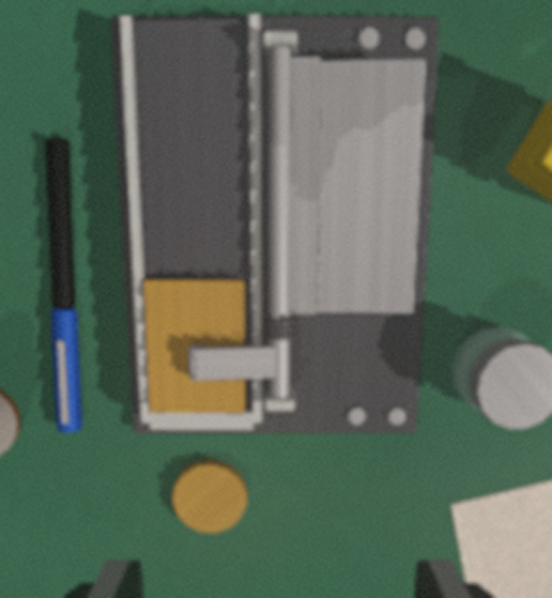

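Run:
```python
from h import *
d=np.load('w2.npy',allow_pickle=True).item();p=[.5872,.1101,.247]
c=(np.array([(144,279),(245,279),(247,412),(151,412)])+.5)/2.3-.5+(200,5)
off=[(-30,-22),(-30,22),(30,22),(30,-22)]
def f(q):
    a,b=np.cos(q[2]),np.sin(q[2]); return (proj(d,fx(p,[(q[0]+a*x-b*y,q[1]+b*x+a*y,28) for x,y in off]))-c).ravel()
o=least_squares(f,[10,-36,0],x_scale=[1,1,.01]);print(o.x,np.round(o.fun,2))
from rig import env; env.close_job()
```

```text
[ 8.77332814e+00 -3.70150318e+01 -1.75181981e-04] [-0.04 -0.11  0.09 -0.24 -0.05  0.2  -0.    0.2 ]
the job is handed in; nothing more can be done
```

I pressed the clip's thumb plate down with one fingertip and pushed the brass coupon home under the raised nose with the other. I then backed off 4.5 mm, let the clip down on the coupon and moved clear. The job was handed in at about 13 s of the 35 s allowed; it gives no verdict.

**Coupon:** the last wrist picture, taken just before hand-in, puts it at fixture x 8.8 mm, y -37.0 mm, turned 0.0 rad. That is inside the 6 to 14 mm and -42 to -30 mm windows, but the cameras are only good to about 2 mm. While I pushed, the force rose to about 10 N with the finger where home predicted, so it was against the stop.

**Clip:** I could not read its angle. While it was held, the downward force read 4 to 7 N. With the fingertip height, that puts it near 0.3 rad; about 4.5 N is expected at 0.30. After release, the last pictures show the nose on the coupon and the arm's force reading near zero.

**Bystanders:** the pen, jar, wax case, disc and bottle look unmoved in the last pictures. I did not check the blower, loupe or driver again, but the arm did not pass near them.

**Disagreements:**
- **Fixture position:** the first fit from the fixed cameras and the wrist camera fit differed by about 3 mm in y. I used the wrist fit.
- **Fingertip height:** my picture estimate was about 3 mm off. The lane fingertip appears to have touched the bed lightly (about 12 N) before the push, so I raised it 2.5 mm.

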